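# Make up two column-change kits for the liquid chromatograph

### The job

Make up the two column-change kits from the stock on the dark mat: the long column and the open-end spanner go into the tray with two long nests, and the short column, the yellow tube cutter and the steel depth gauge go into the tray with three nests, each thing lying flat in the nest shaped for it. The gauge lies flush in its holder, so press down its edge at the thumb notch until it tips and stays up, then grip the raised end and lift it out. Leave the dish of ferrules and the timer where they are.

Things in the scene. Friction and masses are not known exactly. Their poses are not given: they have to be found in the camera images.
- column_l: Long chromatography column, steel tube with hexagonal ends and red end plugs, 158 mm overall along its y axis. Tube 12 mm thick in the middle (grip here, across x), hexagonal ends 20 mm wide and 16 mm high up to 68 mm from the middle. Origin: middle of the underside; tube axis 8 mm above it. Loose, 0.09 kg, lies on the mat, whose top is at z = 2 mm.
- column_s: Short chromatography column, same make, 128 mm overall along its y axis; tube 12 mm thick in the middle (grip across x), hexagonal ends 20 mm wide and 16 mm high up to 53 mm from the middle. Origin: middle of the underside; tube axis 8 mm above it. Loose, 0.09 kg, on the mat.
- spanner: Small steel open-end spanner, 146 mm long along its y axis, shank 8 mm wide and 4 mm thick (grip across x in the middle), jaws up to 23 mm wide. Origin: middle of the underside. Loose, 0.03 kg, lies flat on the mat.
- cutter: Yellow tube cutter, a rounded box 34 mm (x) by 60 mm (y), body 24 mm high. Grip across x. Origin: centre of the underside. Loose, 0.05 kg, on the mat.
- gauge: Steel depth gauge plate with three dark holes, 44 (x) x 50 (y) x 10 mm thick, 0.17 kg. Origin: centre of underside, z up. Starts flush in the holder, axes as the holder's. Tipped, it leans 40 degrees and stays: its -x end stands with the bottom corner 5 mm above the block, 17 mm to -x of the block's centre, and the top corner 12 mm above, 10 mm to -x. Grip that end across y (50 mm).
- holder: Grey anodised block, 70 (x) x 74 (y) x 34 mm high, fixed on the mat. Origin: centre of underside. Pocket: flat floor at 24 mm on the -x side up to a ridge at x = +1 mm, beyond it falling away at 40 degrees. Thumb notch in the +x wall, 39 mm wide, 16 mm deep, open outwards. Pressing the gauge 6 mm down at 13 mm to +x tips it over the ridge; draw back up and outwards (+x).
- tray_long: Grey tray with two long nests along y, 121 x 193 x 12 mm, fixed on the table (z = 0). Origin: centre of underside. Nest at x = +30, y = 0 mm for the long column: 36 x 150 mm plus narrower end slots for the plugs, floor at 4 mm. Dog-bone nest at x = -30, y = 0 mm for the spanner: 164 mm long, 40 wide at the jaws, 26 at the shank, floor at 7 mm. Finger trough across, y -28 to 28 mm, floor at 4 mm.
- tray_short: Grey tray with three nests, 153 x 165 x 12 mm, fixed on the table. Origin: centre of underside. Long nest at x = +44, y = 0 mm for the short column: 36 x 120 mm plus end slots, floor at 4 mm, finger trough y -28 to 28 mm. Nest at x = -32, y = +34 mm for the cutter: 50 (x) x 76 (y), floor at 4 mm. Nest at x = -32, y = -42 mm for the gauge (its 50 mm side along x): 66 (x) x 60 (y), floor at 9 mm.
- ferrule_dish: Small white dish with ferrules, 60 mm across and 13 mm high, loose on the table; to be left alone. Origin: centre of the underside.
- lab_timer: White digital timer, 62 by 62 by 20 mm, loose on the table; to be left alone. Origin: centre of the underside.
There are look-alikes about, which are no part of the job. What is shaped like the column_s but purple is not meant.

How it is judged:
On the way:
1. the gauge is tipped up in its holder (angle between gauge's own z axis and vertical above 0.45 rad and horizontal distance between gauge and holder below 0.02 m and z of gauge in the frame of holder below 0.032 m), for 0.2 s.
At the end, for the whole second after the job is handed in: Each of the five lies in its own nest: within 13 mm of the nest's middle each way, down on the nest floor (3 to 4 mm), long things within 0.3 rad of the nest's direction, gauge flat; all released and at rest; dish and timer within 30 mm of where they stood (x of column_l in the frame of tray_long between 0.017 and 0.043 m and y of column_l in the frame of tray_long between -0.013 and 0.013 m and z of column_l in the frame of tray_long between 0 and 0.008 m and angle between the y axis of each of column_l, spanner and the y axis of tray_long, either way round below 0.3 rad and linear speed of each of column_l, spanner, column_s, cutter, gauge below 0.02 m/s and x of spanner in the frame of tray_long between -0.043 and -0.017 m and y of spanner in the frame of tray_long between -0.013 and 0.013 m and z of spanner in the frame of tray_long between 0.003 and 0.011 m and x of column_s in the frame of tray_short between 0.031 and 0.057 m and y of column_s in the frame of tray_short between -0.013 and 0.013 m and z of column_s in the frame of tray_short between 0 and 0.008 m and angle between the y axis of each of column_s, cutter and the y axis of tray_short, either way round below 0.3 rad and x of cutter in the frame of tray_short between -0.045 and -0.019 m and y of cutter in the frame of tray_short between 0.021 and 0.047 m and z of cutter in the frame of tray_short between 0 and 0.008 m and x of gauge in the frame of tray_short between -0.045 and -0.019 m and y of gauge in the frame of tray_short between -0.055 and -0.029 m and z of gauge in the frame of tray_short between 0.006 and 0.012 m and angle between gauge's own z axis and vertical below 0.12 rad and distance of each of ferrule_dish, lab_timer from where it was at the start of the episode below 0.03 m); the robot touches nothing.
It fails at once if the dish of ferrules is disturbed (distance of ferrule_dish from where it was at the start of the episode above 0.03 m).
It fails at once if the timer is disturbed (distance of lab_timer from where it was at the start of the episode above 0.03 m).
It also fails if it takes over 112 s, if anything falls off the work surface, if the arm or the gripper's body presses on something with over 40 N, if the wrist force passes 120 N, or if a joint passes its speed limit or range.

### The arm

A 6-joint arm with a two-finger parallel gripper is mounted at the origin on a cart in front of the work surface, level with it; the furniture and walls round the work are solid. World frame = base frame: x ahead of the robot, y to its left, z up, the work surface at z = 0. Lengths are in m, angles in rad, forces in N, time in s.
With the tool pointing down it reaches from about 0.35 to 0.85 m from the base axis. Payload 8.1 kg.
Tool frame: the origin (TCP) lies on the centre line of the jaws, within the pads' length; the fingertips stand 17 mm ahead of it and the grasp point (between the pads) lies 2 mm behind it; z points along the fingers, y is the line along which they close (so a half turn about z gives the same grasp; the last joint's range is limited). The gripper opens to 93 mm and grips with 3 to 60 N. Pads are 15 mm wide; open, the fingers measure 128 mm over their backs; the gripper's body (75 mm by 188 mm) begins 65 mm behind the grasp point.
Start: joints at [1.098, 0.13, 1.488, -0, 1.523, -0.085], TCP at [0.227, 0.555, 0.236] pointing down, gripper open.
Joint ranges: [-2.96, 2.96], [-0.89, 2.26], [0.02, 2.5], [-1.34, 4.48], [0, 2.73], [-2.66, 2.66]. Speed limits (rad/s): [2.39, 2.39, 2.79, 3.14, 3.14, 3.14].

### API

Orientations are given as a rotation vector (axis times angle).
In Python, from plant import robot, optics, close_job, models gives the robot as it stands.
- The arm moves only by the shell command python3 -m inch 'ROWS' [OPENING] [FORCE]. ROWS is a JSON object of lists of equal length, an entry for each row: "travel": the shift along the tool's x, y, z in m, a list of three; "spin": the turn about the tool's z in rad. In form: {"travel": [[x, y, z], ...], "spin": [spin, ...]}. A call has 1 to 10 rows; each row is the pose to reach, as a shift and turn from the pose commanded when the call began, along the tool's axes at that moment; what a row does not reach only later rows make up. A row lasts 1/12 s, in which the tool goes at most 41.7 mm and 7.16 degrees, less where a joint would pass 70% of its speed; a pose out of reach is approached as far as the arm can. A call with a gripper value outside its range is refused whole. OPENING is the closure, from 0 (fully open) to 1 (shut), set as the call begins (- or left out, the last holds). The fingers move at their own pace and stop on an object; FORCE is the grip in N (left out, the last holds). Time passes only in rows, so rows that repeat a pose let the fingers close. It gives the time, the measured TCP pose, the force, the opening and the grip force at its end, in the units of the state.
- robot.read_state(): the state, without advancing time (a new reading comes with each control period).
- optics.read_camera(name): name is "scene" or "side" or "wrist"; returns (picture, depth): 420x560x3 uint8, red, green, blue; 420x560 float32, m along the optical axis (not along the pixel's ray), 0 where there is no reading.
- optics.camera_info(name): a dict with "camera_matrix" (3x3 intrinsics, pixels), "view" (4x4, takes a point from world to camera coordinates). Camera axes: x right, y down, z forward; pixel columns grow to the right and rows downward; lengths in m; the calibration is good to about 2 mm. A picture is of the moment at which its call begins: read the wrist's pose just before it. camera_info takes no time and is no camera call; for the wrist camera it gives the pose at the moment of the call.
- close_job(): hands the job in; it is judged then, once.
Trained networks look in the newest picture that a camera, given by its name, has taken for a name from the list of things; names that differ only in an ending like _2 or _b are one class to them, and where a whole thing is asked for, a point or a joint stands for the part that bears it (a point fixed in the world has none). Each returns a list of dicts, best first, with "p" (0 to 1); they miss things now and then, are a little off and sometimes report something else, mostly with a low value. They report only what shows in the picture. A call takes as long as a camera call. They do not tell look-alikes from the thing itself.
- models.look_for(camera, name): "centre" ([x, y, z] in m, in world coordinates, good to about 4 mm: the middle of the surface that is visible of it).
- models.masks_of(camera, name): "region" (420x560 bool, what is visible of it).
The state is a dict: "t": time; "q": joint angles; "dq": joint speeds; "joint_torque": joint torques, N m; "tool_pos": TCP position; "orientation": TCP orientation; "force": force on the tool from outside, world axes, zero at the start; "wrist_torque": the same for the moment, N m; "opening": finger opening in m; "gripper_force": force on a finger pad.
Only numpy, scipy, OpenCV 4.12 (cv2) and the standard library are available. Lean on these libraries where they do the work, as an engineer would, in place of code of your own. Each camera call takes 0.05 s, during which the arm holds its last target. There are 200 camera calls.

## Working session

There is one attempt and no reset: what is moved stays moved. The work goes in short steps, Python scripts to look and compute and a shell command to move; the robot and the scene stay as the last step left them, time stands still between calls to the robot, and variables do not carry over. Pictures are saved under pics/ and viewed, at most 14 in all, crops included, and the job is handed in when it is done.

```bash
ls; mkdir -p pics; python3 - <<'E'
from plant import robot, optics, models
import cv2,numpy as np
s=robot.read_state();print(s['t'],s['tool_pos'],s['orientation'],s['opening'])
for c in ['scene','side']:
    p,d=optics.read_camera(c); cv2.imwrite(f'pics/{c}0.png',p[:,:,::-1])
    i=optics.camera_info(c);print(c,np.round(i['camera_matrix'],1).tolist(),np.round(np.linalg.inv(i['view']),3).tolist())
E
```

```text
pics
0.0 [0.22662326 0.55499642 0.23460717] [-6.05254189e-01 -3.08222603e+00  2.68430841e-03] 0.09276815253948681
scene [[424.1, 0.0, 281.1], [0.0, 424.1, 217.0], [0.0, 0.0, 1.0]] [[-0.628, -0.61, 0.484, 0.078], [-0.779, 0.493, -0.388, 0.299], [-0.002, -0.62, -0.785, 0.838], [0.0, 0.0, 0.0, 1.0]]
side [[414.8, 0.0, 277.1], [0.0, 414.8, 204.6], [0.0, 0.0, 1.0]] [[0.271, -0.768, 0.581, -0.181], [-0.962, -0.214, 0.167, -0.324], [-0.004, -0.604, -0.797, 1.083], [0.0, 0.0, 0.0, 1.0]]
```

View pics/scene0.png

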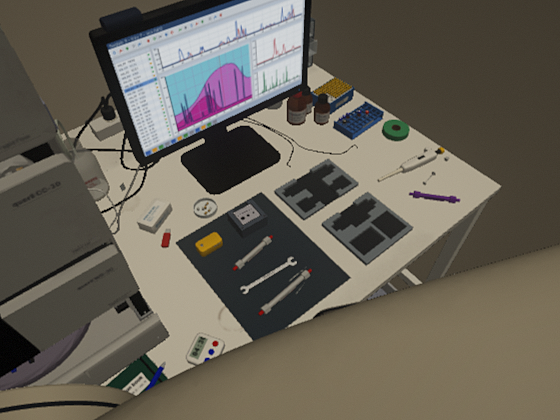

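View pics/side0.png

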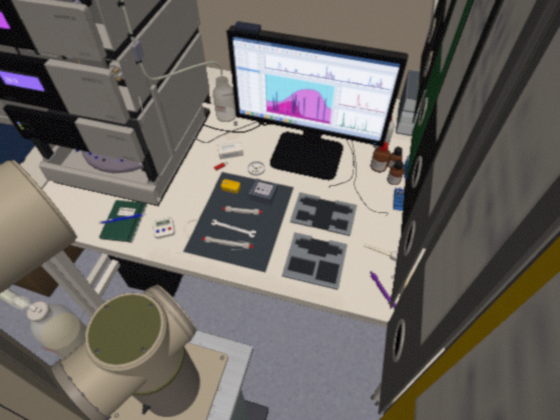

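Scene picture: mat with the cutter (208,243), gauge in holder (247,215), short column (252,252), spanner (269,275) and long column (286,291). Long tray is at (316,188), short tray at (367,227). The purple look-alike lies off the mat at (435,196). The side view agrees: columns at (243,211) and (229,243), purple one at (382,288).

```bash
cat > h.py <<'E'
from plant import robot, optics, models
import cv2,numpy as np
def cloud(cam,d,info=None):
    i=info or optics.camera_info(cam);K=np.array(i['camera_matrix']);T=np.linalg.inv(i['view'])
    v,u=np.mgrid[:d.shape[0],:d.shape[1]]
    P=np.stack([(u-K[0,2])/K[0,0]*d,(v-K[1,2])/K[1,1]*d,d],-1)
    return P@T[:3,:3].T+T[:3,3]
def rect(P):
    (c,s,a)=cv2.minAreaRect(P[:,:2].astype(np.float32)*1000)
    if s[0]<s[1]: s=s[::-1];a+=90
    return np.round(c,1),np.round(s,1),round((a+90)%180-90,1)   # centre, sizes, long-axis angle
def find(cam,names,d,info=None):
    X=cloud(cam,d,info);out={}
    for n in names:
        for r in models.masks_of(cam,n)[:3]:
            m=r['region']&(d>0)
            if m.sum()<8: continue
            v,u=np.nonzero(m);P=X[m];z=np.percentile(P[:,2],[5,50,95])*1000
            print(cam,n,'p%.2f'%r['p'],'px',int(u.mean()),int(v.mean()),'n',len(P),*rect(P),'mean',np.round(P.mean(0)*1000,1),'z',np.round(z))
            out.setdefault(n,[]).append((r['p'],m,P))
    return out
E
python3 - <<'E'
from h import *
N='column_l column_s spanner cutter gauge holder tray_long tray_short ferrule_dish lab_timer'.split()
for c in ['scene','side']:
    p,d=optics.read_camera(c); find(c,N,d)
E
```

```text
scene column_l p0.85 px 252 253 n 307 [546.1   7.1] [125.   20.9] -78.9 mean [544.9   8.5  12.2] z [ 4. 13. 18.]
scene column_l p0.65 px 433 197 n 297 [ 396.8 -465.6] [120.   31.1] 39.9 mean [ 393.3 -459.2    7.8] z [-3.  9. 14.]
scene column_l p0.60 px 285 292 n 414 [422.2   9.5] [150.7  21.3] -85.2 mean [419.   14.   12.5] z [ 3. 13. 17.]
scene column_s p0.85 px 252 253 n 307 [546.1   7.1] [125.   20.9] -78.9 mean [544.9   8.5  12.2] z [ 4. 13. 18.]
scene column_s p0.65 px 433 197 n 297 [ 396.8 -465.6] [120.   31.1] 39.9 mean [ 393.3 -459.2    7.8] z [-3.  9. 14.]
scene column_s p0.60 px 285 292 n 414 [422.2   9.5] [150.7  21.3] -85.2 mean [419.   14.   12.5] z [ 3. 13. 17.]
scene spanner p0.67 px 265 277 n 219 [478.6  14.3] [131.   15.9] 86.1 mean [478.9  21.4   4.2] z [0. 5. 7.]
scene cutter p0.89 px 209 244 n 448 [636.9  70.6] [67.8 53.3] 88.2 mean [624.5  76.2  19.2] z [ 1. 23. 26.]
scene gauge p0.71 px 246 214 n 293 [637.8 -38.7] [56.8 49.5] -7.6 mean [632.7 -37.3  33.9] z [31. 34. 37.]
scene holder p0.91 px 248 221 n 627 [631.8 -39.3] [75.2 73.1] 86.2 mean [618.4 -32.8  25.2]
[... 1463 characters left out ...]
  67.5  22.9] z [ 8. 26. 30.]
side gauge p0.74 px 264 188 n 148 [648.1 -45.6] [73.  46.7] -2.6 mean [634.4 -45.8  37.4] z [34. 38. 41.]
side holder p0.76 px 263 194 n 344 [632.9 -44.3] [75.1 74.3] 87.8 mean [616.9 -47.7  28.4] z [ 6. 34. 40.]
side tray_long p0.86 px 323 213 n 1965 [ 615.7 -250.1] [197.3 137.4] 89.4 mean [ 608.2 -251.8    8.9] z [ 2.  9. 16.]
side tray_short p0.62 px 315 260 n 2645 [ 440.8 -262.2] [169.8 164.4] -89.4 mean [ 433.5 -262.9    9.8] z [ 3. 10. 16.]
side lab_timer p0.67 px 163 227 n 399 [423.5 220. ] [77.9 65.9] 31.6 mean [415.  212.6  16.9] z [ 2. 18. 23.]
side lab_timer p0.62 px 263 188 n 148 [634.7 -43.1] [49.9 44.2] 84.6 mean [634.1 -43.3  37.7] z [35. 38. 41.]
```

```bash
python3 -m inch '{"travel":[[-0.026,-0.029,-0.007],[-0.052,-0.058,-0.014],[-0.078,-0.087,-0.021],[-0.104,-0.116,-0.028],[-0.13,-0.145,-0.035],[-0.156,-0.174,-0.042],[-0.182,-0.203,-0.049],[-0.208,-0.232,-0.056],[-0.234,-0.261,-0.063],[-0.26,-0.29,-0.07]],"spin":[0.118,0.236,0.354,0.472,0.59,0.708,0.826,0.944,1.062,1.183]}' 0
cat >> h.py <<'E'
from scipy.spatial.transform import Rotation as Ro
def goal(x,y,z,yaw=0):
    "shift along tool axes and spin to reach world pose pointing down with tool y at angle yaw (deg)"
    s=robot.read_state();R=Ro.from_rotvec(s['orientation']).as_matrix()
    a=np.degrees(np.arctan2(R[1,1],R[0,1]))
    print('t',round(s['t'],2),'at',np.round(s['tool_pos'],4),'yaw',round(a,2),'-> travel',np.round(R.T@(np.array([x,y,z])-s['tool_pos']),4),'spin',round(np.radians((a-yaw+180)%360-180),3))
E
python3 -c "
from h import *
goal(.46,-.02,.36)"
```

```text
t: 2.03
tool_pos: [0.358, 0.187, 0.3063]
orientation: [2.227, 2.215, 0.001]
force: [0.5, 0.2, 0.5]
opening: 0.0931
gripper_force: 0.0
t 2.03 at [0.358  0.187  0.3063] yaw -0.31 -> travel [-0.2064  0.1032 -0.0537] spin -0.005
```

```bash
python3 -m inch '{"travel":[[-0.035,0.017,-0.009],[-0.07,0.034,-0.018],[-0.105,0.051,-0.027],[-0.14,0.068,-0.036],[-0.175,0.085,-0.045],[-0.206,0.103,-0.054],[-0.206,0.103,-0.054],[-0.206,0.103,-0.054]],"spin":[-0.005,-0.005,-0.005,-0.005,-0.005,-0.005,-0.005,-0.005]}'
python3 - <<'E'
from h import *
i=optics.camera_info('wrist');p,d=optics.read_camera('wrist')
T=np.linalg.inv(i['view']);print(np.round(T,3).tolist(),np.round(i['camera_matrix'],1).tolist())
cv2.imwrite('pics/w1.png',p[:,:,::-1])
find('wrist','column_l spanner cutter gauge holder tray_long tray_short'.split(),d,i)
E
```

```text
t: 2.7
tool_pos: [0.4614, -0.019, 0.3598]
orientation: [-2.22, -2.223, -0.0]
force: [-0.7, 1.2, 0.2]
opening: 0.0929
gripper_force: 0.0
[[1.0, 0.001, -0.001, 0.461], [0.001, -0.957, -0.29, 0.062], [-0.001, 0.29, -0.957, 0.509], [0.0, 0.0, 0.0, 1.0]] [[333.0, 0.0, 273.0], [0.0, 333.0, 211.4], [0.0, 0.0, 1.0]]
wrist column_l p0.92 px 247 145 n 972 [422.8   9.1] [154.5  19.1] -85.1 mean [422.8  12.3  15. ] z [10. 16. 19.]
wrist column_l p0.74 px 333 150 n 783 [549.3   4.6] [126.9  18.9] -81.1 mean [548.4   5.5  15.1] z [10. 15. 19.]
wrist column_l p0.72 px 238 400 n 469 [ 393.5 -467.5] [133.3  24.3] 40.7 mean [ 394.8 -459.4   12.8] z [ 6. 13. 17.]
wrist spanner p0.61 px 287 146 n 630 [480.1  10.9] [141.1  22.4] 87.3 mean [481.   10.    6.4] z [3. 7. 8.]
wrist cutter p0.59 px 394 102 n 1275 [634.4  71.5] [61.7 41.7] -89.9 mean [628.4  72.7  23.7] z [ 9. 26. 27.]
wrist gauge p0.71 px 393 184 n 1048 [638.3 -41.7] [51.2 50.3] -2.7 mean [634.3 -40.8  35.8] z [34. 36. 37.]
wrist holder p0.95 px 387 181 n 1626 [641.7 -46.4] [85.8 83.5] -3.3 mean [627.2 -36.7  29.6] z [ 6. 35. 37.]
wrist tray_long p0.89 px 350 287 n 3346 [ 600.4 -150.5] [308.5 144.2] -80.8 mean [ 590.7 -222.9   10.2] z [ 3.  7. 13.]
wrist tray_long p0.60 px 259 292 n 5848 [ 436.2 -144.7] [314.2 159.2] -89.2 mean [ 437.3 -233.2   10.2] z [ 3.  8. 13.]
wrist tray_short p0.65 px 259 292 n 5792 [ 435.5 -144.3] [314.4 156.3] -89.7 mean [ 436.6 -234.1    8.9] z [ 3.  8. 13.]
```

View pics/w1.png

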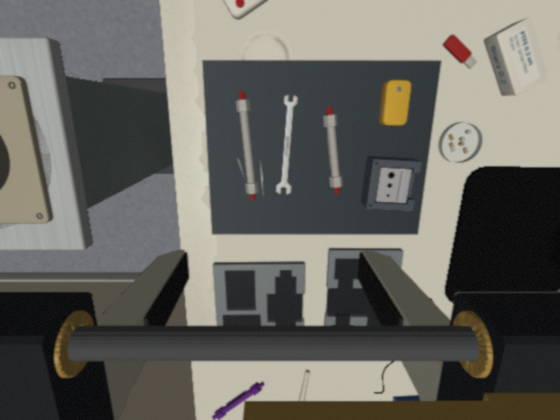

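Wrist view (right = +x, up = +y): long column (247,145), spanner (287,146), short column (333,150), cutter (396,103), holder (392,184), with the purple look-alike far off the mat at (238,400). Next I look at the trays and enlarge the holder.

```bash
python3 -m inch '{"travel":[[-0.035,0.017,0],[-0.07,0.034,0],[-0.105,0.051,0],[-0.14,0.06,0],[-0.15,0.06,0],[-0.15,0.06,0],[-0.15,0.06,0]],"spin":[0,0,0,0,0,0,0]}'
python3 - <<'E'
from h import *
i=optics.camera_info('wrist');p,d=optics.read_camera('wrist')
cv2.imwrite('pics/w2raw.png',p[:,:,::-1]);np.savez('w2.npz',d=d,K=i['camera_matrix'],V=i['view'])
a=cv2.imread('pics/w1.png')
A=cv2.resize(a[50:240,200:450],None,fx=2,fy=2,interpolation=cv2.INTER_CUBIC)
H=cv2.resize(a[140:230,350:440],(380,380),interpolation=cv2.INTER_CUBIC)
cv2.imwrite('pics/crop1.png',np.hstack([A[:,:420],H])) 
find('wrist',['tray_long','tray_short'],d,i)
E
```

```text
t: 3.68
tool_pos: [0.5215, -0.1667, 0.3594]
orientation: [-2.216, -2.226, -0.0]
force: [-0.2, 0.9, 0.3]
opening: 0.0928
gripper_force: 0.0
wrist tray_long p0.85 px 329 214 n 8718 [ 613.3 -252. ] [199.6 125.5] 89.7 mean [ 609.8 -243.5    7.8] z [ 3.  7. 13.]
wrist tray_short p0.73 px 221 221 n 9348 [ 436.4 -254. ] [193.2 158.2] -89.7 mean [ 439.4 -254.2    9. ] z [ 3. 10. 13.]
```

View pics/crop1.png

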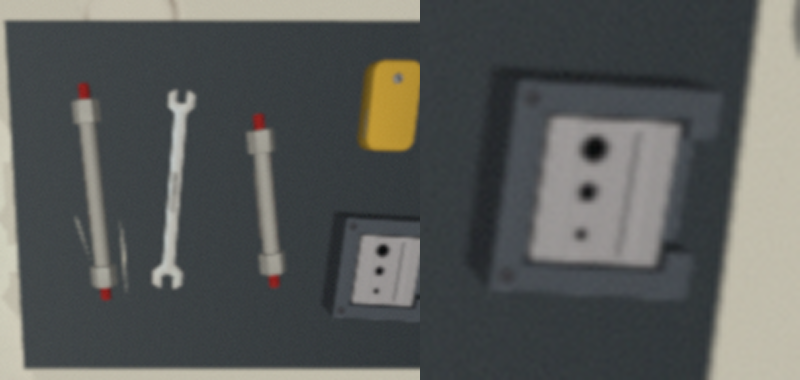

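View pics/w2raw.png

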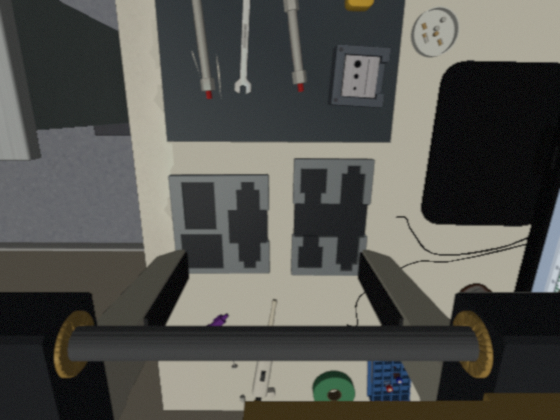

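Crops confirm the picks. The steel column with red plugs is the shorter of the two on the mat (raw 333,150), the long one is at (247,145), and the purple one is excluded by its colour. The holder's notch faces world +x. In the tray view the long tray (332,217) has its column nest on the +x side and the dog-bone at -x. The short tray (220,224) has its column nest at +x, the cutter nest upper left and the gauge nest lower left, so both trays' axes match the world.

```bash
python3 - <<'E'
from h import *
f=np.load('w2.npz');X=cloud('wrist',f['d'],dict(camera_matrix=f['K'],view=f['V']))*1000
S={}
for c in['scene','side']:
    p,d=optics.read_camera(c);S[c]=cloud(c,d)*1000
S['wrist']=X
def box(P,x0,x1,y0,y1,z0=-99,z1=99):
    m=(P[...,0]>x0)&(P[...,0]<x1)&(P[...,1]>y0)&(P[...,1]<y1)&(P[...,2]>z0)&(P[...,2]<z1);return P[m]
for c,P in S.items():
    zt=np.median(box(P,355,510,-165,-145)[:,2]); print(c,'table z',zt.round(1))
    for n,b,h in [('long',(540,690,-370,-140),12),('short',(345,525,-360,-160),12),('holder',(580,690,-100,20),34)]:
        Q=box(P,*b,zt+h-3.5,zt+h+4)
        # trimmed extents at best angle
        best=min((np.prod([np.ptp(np.percentile(Q[:,:2]@np.array(v),[.5,99.5])) for v in((np.cos(a),np.sin(a)),(-np.sin(a),np.cos(a)))]),a) for a in np.radians(np.arange(-8,8,.5)))[1]
        U=np.array([[np.cos(best),np.sin(best)],[-np.sin(best),np.cos(best)]]);e=np.percentile(Q[:,:2]@U.T,[.5,99.5],axis=0)
        print('  ',n,len(Q),'c',((e[0]+e[1])/2@U).round(1),'size',(e[1]-e[0]).round(1),'ang',np.degrees(best))
E
```

```text
scene table z -2.2
   long 1097 c [ 608.3 -247.3] size [121.  192.5] ang 0.0
   short 1932 c [ 435.5 -258.2] size [151.4 164.5] ang 0.5
   holder 599 c [631.8 -39. ] size [70.3 73.8] ang -2.0
side table z 1.1
   long 827 c [ 609.6 -251.6] size [122.4 191.9] ang -0.5
   short 1413 c [ 435.7 -262.6] size [152.9 163.6] ang 0.0
   holder 295 c [633.  -43.6] size [71.5 73.5] ang -4.0
wrist table z 0.0
   long 3485 c [ 610.9 -249.5] size [120.  191.6] ang 0.0
   short 5256 c [ 438.4 -260.3] size [151.5 163.8] ang 0.5
   holder 2779 c [634.7 -41.5] size [69.1 73.2] ang -3.5
```

```bash
python3 - <<'E'
from h import *
for c in['scene','side']:
    p,d=optics.read_camera(c);P=cloud(c,d)[d>0]
    for lo,hi in((.1,.2),(.2,.3),(.3,.5)):
        Q=P[(P[:,2]>lo)&(P[:,2]<hi)&(P[:,0]>.6)&(np.abs(P[:,1]+.05)<.25)]
        print(c,lo,len(Q),np.round(np.percentile(Q,.5,axis=0),3) if len(Q) else '')
goal(.62,-.04,.25,87)
E
```

```text
scene 0.1 6738 [ 0.816 -0.295  0.101]
scene 0.2 6480 [ 0.821 -0.297  0.201]
scene 0.3 13774 [ 0.603 -0.295  0.301]
side 0.1 2026 [ 0.816 -0.299  0.101]
side 0.2 1342 [ 0.82  -0.299  0.2  ]
side 0.3 2831 [ 0.606 -0.299  0.301]
t 4.03 at [ 0.5217 -0.1661  0.36  ] yaw 0.36 -> travel [0.1255 0.099  0.1101] spin -1.512
```

```bash
python3 -m inch '{"travel":[[0.012,0.01,0.01],[0.025,0.02,0.02],[0.037,0.03,0.03],[0.05,0.04,0.04],[0.063,0.05,0.05],[0.076,0.06,0.06],[0.09,0.07,0.07],[0.1,0.08,0.08],[0.115,0.09,0.09],[0.1255,0.099,0.11]],"spin":[-0.12,-0.24,-0.36,-0.48,-0.6,-0.72,-0.84,-0.96,-1.08,-1.2]}' 1 40 >/dev/null
python3 -m inch '{"travel":[[0,0,0],[0,0,0],[0,0,0],[0,0,0],[0,0,0]],"spin":[-0.12,-0.24,-0.312,-0.312,-0.312]}'
cat >> h.py <<'E'
def box(P,x0,x1,y0,y1,z0=-99,z1=99):
    m=(P[...,0]>x0)&(P[...,0]<x1)&(P[...,1]>y0)&(P[...,1]<y1)&(P[...,2]>z0)&(P[...,2]<z1);return P[m]
def fit(Q,r=(-12,12)):
    "centre, x/y sizes, angle of the smallest trimmed box"
    def ext(a):
        U=np.array([[np.cos(a),np.sin(a)],[-np.sin(a),np.cos(a)]]);return U,np.percentile(Q[:,:2]@U.T,[.5,99.5],axis=0)
    a=min(np.radians(np.arange(*r,.5)),key=lambda a:np.prod(np.ptp(ext(a)[1],axis=0)));U,e=ext(a)
    return len(Q),((e[0]+e[1])/2@U).round(1),(e[1]-e[0]).round(1),np.degrees(a).round(1)
E
python3 - <<'E'
from h import *
i=optics.camera_info('wrist');p,d=optics.read_camera('wrist')
cv2.imwrite('pics/w3.png',p[:,:,::-1]);X=cloud('wrist',d,i)*1000
Q=box(X,580,690,-100,20,32,40);print(fit(Q),np.median(Q[:,2]))
goal(.646,-.042,.06,87)
E
```

```text
t: 5.28
tool_pos: [0.62, -0.0406, 0.2498]
orientation: [0.088, 3.14, -0.0]
force: [-0.2, 0.0, 0.2]
opening: 0.0014
gripper_force: 0.0
(3402, array([634.3, -40.7]), array([69.2, 73.1]), np.float64(-2.5)) 35.9367033917517
t 5.33 at [ 0.62   -0.0407  0.2498] yaw 86.77 -> travel [-0.0259  0.0002  0.1899] spin -0.004
```

View pics/w3.png

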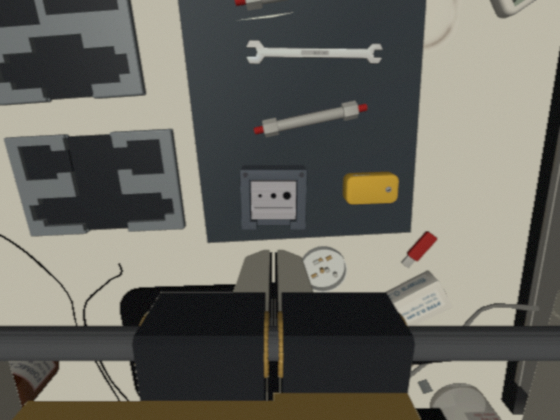

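The picture shows the holder at (273,200) with its notch toward the bottom (+x) and the closed fingers just beyond it. The dish at (323,267) is clear of the press point. Now I press.

```bash
python3 -m inch '{"travel":[[-0.01,0,0.035],[-0.02,0,0.07],[-0.027,0.0005,0.105],[-0.027,0.0005,0.14],[-0.027,0.0005,0.17],[-0.027,0.0005,0.185],[-0.027,0.0005,0.185],[-0.027,0.0005,0.185]],"spin":[-0.004,-0.004,-0.004,-0.004,-0.004,-0.004,-0.004,-0.004]}'
python3 -m inch '{"travel":[[0,0,0.004],[0,0,0.008],[0,0,0.011],[0,0,0.013],[0,0,0.015]],"spin":[0,0,0,0,0]}'
python3 -m inch '{"travel":[[0,0,0.001],[0,0,0.002],[0,0,0.003],[0,0,0.003]],"spin":[0,0,0,0]}'
```

```text
t: 6.0
tool_pos: [0.6468, -0.042, 0.0649]
orientation: [-0.08, -3.14, -0.0]
force: [0.7, -0.5, 0.8]
opening: 0.0005
gripper_force: 0.0
t: 6.42
tool_pos: [0.6495, -0.0422, 0.0521]
orientation: [0.078, 3.135, -0.001]
force: [3.9, 0.0, 9.1]
opening: 0.0002
gripper_force: 5.1
t: 6.75
tool_pos: [0.6515, -0.0424, 0.0507]
orientation: [0.078, 3.131, -0.001]
force: [6.6, 0.5, 8.4]
opening: 0.0006
gripper_force: 5.2
```

```bash
python3 -m inch '{"travel":[[0.001,0,0.002],[0.001,0,0.004],[0.001,0,0.005],[0.001,0,0.005]],"spin":[0,0,0,0]}'
python3 - <<'E'
from h import *
i=optics.camera_info('wrist');p,d=optics.read_camera('wrist')
X=cloud('wrist',d,i)*1000
m=(X[...,0]>600)&(X[...,0]<640)&(X[...,1]>-70)&(X[...,1]<-10)
for x in range(600,650,5):
    q=X[m&(abs(X[...,0]-x)<2.5)&(abs(X[...,1]+41)<18)];print(x,len(q),np.median(q[:,2]).round(1) if len(q) else '')
E
```

```text
t: 7.08
tool_pos: [0.6532, -0.0425, 0.0486]
orientation: [0.078, 3.125, -0.002]
force: [9.4, 1.5, 17.5]
opening: 0.0005
gripper_force: 9.5
600 714 34.7
605 728 36.1
610 510 36.1
615 8762 132.5
620 4939 138.8
625 4005 139.1
630 5893 141.9
635 439 40.0
640 197 36.9
645 0
```

```bash
python3 -m inch '{"travel":[[0,0,0.001],[0,0,0.002],[0,0,0.003],[0,0,0.003],[0,0,0.003],[0,0,0.003]],"spin":[0,0,0,0,0,0]}'
```

```text
t: 7.63
tool_pos: [0.654, -0.0426, 0.0478]
orientation: [0.078, 3.123, -0.002]
force: [3.9, 1.5, 29.5]
opening: 0.0005
gripper_force: 12.6
```

```bash
python3 -m inch '{"travel":[[-0.006,0,-0.006],[-0.014,0,-0.014],[-0.02,0,-0.03],[-0.02,0,-0.06],[-0.01,0,-0.1],[0.02,0,-0.14],[0.03,0,-0.18],[0.03,0,-0.2],[0.03,0,-0.2]],"spin":[0,0,0,0,0,0,0,0,0]}'
python3 - <<'E'
from h import *
i=optics.camera_info('wrist');p,d=optics.read_camera('wrist')
cv2.imwrite('pics/w4.png',cv2.resize(p[140:270,200:350,::-1],None,fx=4,fy=4));X=cloud('wrist',d,i)*1000
for x in range(600,665,5):
    q=X[(abs(X[...,0]-x)<2.5)&(abs(X[...,1]+41)<18)&(X[...,2]<80)];print(x,len(q),np.median(q[:,2]).round(1) if len(q) else '')
Q=box(X,605,650,-80,0,39.5,60);print(Q.min(0),Q.max(0),fit(Q))
goal(.624,-.041,.0565,87)
E
```

```text
t: 8.38
tool_pos: [0.6188, -0.0409, 0.248]
orientation: [0.078, 3.128, -0.003]
force: [1.2, -0.2, 0.3]
opening: 0.0005
gripper_force: 0.0
600 297 24.7
605 148 36.0
610 92 36.2
615 127 26.2
620 230 26.8
625 191 45.2
630 108 43.9
635 106 39.8
640 102 35.9
645 100 31.5
650 92 27.3
655 89 22.8
660 110 19.7
[618.7504382  -65.24836711  39.52750685] [636.91027606 -15.83809628  48.00636366] (600, array([627.8, -40.4]), array([15.3, 48.4]), np.float64(-3.0))
t 8.43 at [ 0.6182 -0.0407  0.2443] yaw 87.14 -> travel [-0.0041  0.0002  0.1879] spin 0.002
```

View pics/w4.png

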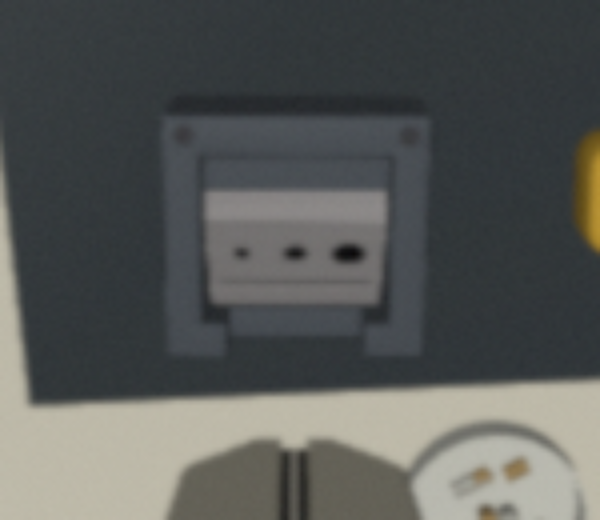

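The crop shows the gauge tipped up, with its raised end face at the top (295,205) and slope of about 40 degrees. I open to 75 mm, lower onto that end and grip.

```bash
python3 -m inch '{"travel":[[0,0,0.03],[0,0,0.06],[0,0,0.09],[-0.005,0,0.115],[-0.005,0,0.135],[-0.005,0,0.15],[-0.005,0,0.15],[-0.005,0,0.15]],"spin":[0,0,0,0,0,0,0,0]}' 0.2 50
python3 -m inch '{"travel":[[0,0,0.01],[0,0,0.02],[0,0,0.03],[0,0,0.036],[0,0,0.0385],[0,0,0.0385]],"spin":[0,0,0,0,0,0]}'
```

```text
t: 9.1
tool_pos: [0.6195, -0.0404, 0.0864]
orientation: [-0.078, -3.136, -0.001]
force: [1.0, 0.4, 0.1]
opening: 0.0495
gripper_force: 0.0
t: 9.6
tool_pos: [0.6207, -0.0406, 0.0493]
orientation: [-0.078, -3.14, -0.0]
force: [-0.3, 0.3, -0.5]
opening: 0.0745
gripper_force: 0.0
```

Tips are lower than intended (32 mm, beside the block). I raise before closing.

```bash
python3 -m inch '{"travel":[[0,0,-0.004],[-0.002,0,-0.007],[-0.004,0,-0.007],[-0.004,0,-0.007],[-0.004,0,-0.007],[-0.004,0,-0.007]],"spin":[0,0,0,0,0,0]}'
```

```text
t: 10.1
tool_pos: [0.6251, -0.0409, 0.0571]
orientation: [0.078, 3.141, -0.0]
force: [0.3, 0.6, -0.1]
opening: 0.0745
gripper_force: 0.0
```

```bash
python3 -m inch '{"travel":[[0,0,0.001],[0,0,0.0013],[0,0,0.0013],[0,0,0.0013],[0,0,0.0013],[0,0,0.0013],[0,0,0.0013],[0,0,0.0013]],"spin":[0,0,0,0,0,0,0,0]}' 1 50
python3 -m inch '{"travel":[[0,0,0],[0,0,0],[0,0,-0.005],[0,0,-0.012],[0,0,-0.022],[0,0,-0.035],[0,0,-0.05],[0,0,-0.07],[0,0,-0.09],[0,0,-0.09]],"spin":[0,0,0,0,0,0,0,0,0,0]}'
```

```text
t: 10.77
tool_pos: [0.6249, -0.0408, 0.0557]
orientation: [-0.078, -3.14, -0.0]
force: [-0.5, -0.7, -0.5]
opening: 0.0491
gripper_force: 50.0
t: 11.6
tool_pos: [0.6283, -0.0413, 0.1528]
orientation: [0.078, 3.131, -0.002]
force: [1.7, -0.6, -0.7]
opening: 0.0486
gripper_force: 50.0
```

```bash
python3 -c "
from h import *
goal(.405,-.293,.12,0)"
```

```text
t 11.6 at [ 0.6283 -0.0413  0.1528] yaw 87.15 -> travel [ 0.2108 -0.2624  0.0311] spin 1.521
```

```bash
python3 -m inch '{"travel":[[0.014,-0.018,0],[0.03,-0.037,0],[0.045,-0.056,0],[0.06,-0.075,0],[0.075,-0.094,0],[0.09,-0.112,0],[0.105,-0.131,0],[0.12,-0.15,0],[0.135,-0.168,0],[0.15,-0.187,0]],"spin":[0.1,0.2,0.3,0.4,0.5,0.6,0.7,0.8,0.9,1.0]}'
python3 -c "
from h import *
goal(.405,-.293,.12,0)"
```

```text
t: 12.43
tool_pos: [0.465, -0.2208, 0.1458]
orientation: [1.581, 2.714, 0.0]
force: [0.5, -0.2, -0.7]
opening: 0.0487
gripper_force: 50.0
t 12.43 at [ 0.465  -0.2208  0.1458] yaw 29.57 -> travel [-0.0331 -0.0879  0.0258] spin 0.516
```

```bash
python3 -m inch '{"travel":[[-0.006,-0.016,0],[-0.012,-0.032,0],[-0.02,-0.05,0.005],[-0.026,-0.068,0.01],[-0.033,-0.086,0.02],[-0.033,-0.086,0.025],[-0.033,-0.086,0.025],[-0.033,-0.086,0.025]],"spin":[0.1,0.2,0.3,0.4,0.5,0.516,0.516,0.516]}'
python3 - <<'E'
from h import *
p,d=optics.read_camera('side');g=cv2.resize(p[210:310,260:370,::-1],None,fx=4,fy=4)
i=optics.camera_info('wrist');w,dw=optics.read_camera('wrist')
cv2.imwrite('pics/w5.png',np.hstack([g,cv2.resize(w[:,:,::-1],(360,270))[:,:].copy() if 0 else cv2.copyMakeBorder(cv2.resize(w[100:400,150:400,::-1],(333,400)),0,0,0,0,0)]))
goal(.405,-.293,.06,0)
X=cloud('wrist',dw,i)*1000
Q=box(X,388,422,-345,-270,20,125)
for y in range(-345,-265,6):
    q=Q[abs(Q[:,1]-y)<3];print(y,len(q),np.percentile(q[:,2],[5,50,95]).round() if len(q) else '')
E
```

```text
t: 13.1
tool_pos: [0.4078, -0.2911, 0.1206]
orientation: [-2.214, -2.228, -0.001]
force: [-0.4, 0.4, -0.7]
opening: 0.0486
gripper_force: 50.0
t 13.2 at [ 0.4085 -0.2912  0.1213] yaw 0.42 -> travel [-0.0017 -0.0035  0.0613] spin 0.007
-345 0 
-339 0 
-333 0 
-327 68 [84. 85. 87.]
-321 227 [87. 89. 91.]
-315 247 [92. 94. 96.]
-309 273 [ 97.  99. 102.]
-303 305 [102. 104. 107.]
-297 347 [107. 109. 112.]
-291 930 [107. 110. 113.]
-285 179 [105. 106. 108.]
-279 0 
-273 0 
-267 0
```

View pics/w5.png

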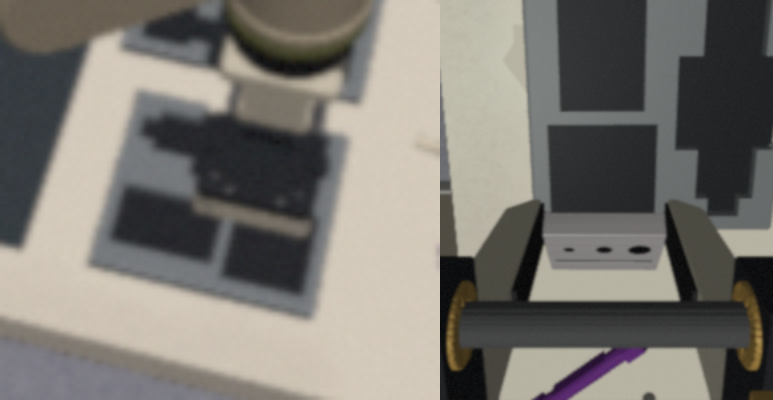

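Gauge is held at 40 degrees over its nest: low edge at y ≈ -323 and the centre about 3 mm too far in x. I lower until the low edge touches, then lay it down by moving +y while sinking.

```bash
python3 -m inch '{"travel":[[0,-0.001,0.012],[0,-0.002,0.026],[0,-0.003,0.04],[0,-0.003,0.052],[0,-0.003,0.06],[0,-0.003,0.064],[0,-0.003,0.064]],"spin":[0.007,0.007,0.007,0.007,0.007,0.007,0.007]}'
python3 -m inch '{"travel":[[0.0015,0,0.003],[0.003,0,0.006],[0.004,0,0.009],[0.005,0,0.012],[0.006,0,0.015],[0.007,0,0.018],[0.0075,0,0.02],[0.0075,0,0.02]],"spin":[0,0,0,0,0,0,0,0]}'
```

```text
t: 13.78
tool_pos: [0.4043, -0.291, 0.0557]
orientation: [-2.222, -2.218, 0.0]
force: [-0.2, 0.2, -1.5]
opening: 0.0486
gripper_force: 50.0
t: 14.45
tool_pos: [0.4059, -0.2836, 0.0383]
orientation: [2.223, 2.219, 0.002]
force: [-1.4, 8.6, 11.8]
opening: 0.0493
gripper_force: 50.0
```

```bash
python3 -m inch '{"travel":[[0,0,0],[0,0,0],[0.0005,0,0.002],[0.001,0,0.004],[0.001,0,0.006],[0.001,0,0.006]],"spin":[0,0,0,0,0,0]}' 1 6
python3 - <<'E'
from h import *
i=optics.camera_info('wrist');w,dw=optics.read_camera('wrist')
X=cloud('wrist',dw,i)*1000
Q=box(X,390,418,-345,-260,0,125)
for y in range(-345,-255,6):
    q=Q[abs(Q[:,1]-y)<3];print(y,len(q),np.percentile(q[:,2],[5,50,95]).round(1) if len(q) else '')
E
```

```text
t: 14.95
tool_pos: [0.4046, -0.283, 0.0303]
orientation: [-2.223, -2.219, 0.0]
force: [0.8, -0.1, 0.1]
opening: 0.0497
gripper_force: 6.0
-345 0 
-339 0 
-333 0 
-327 0 
-321 0 
-315 369 [18.7 19.5 20.3]
-309 467 [18.8 19.8 20.7]
-303 472 [19.1 20.  20.9]
-297 491 [19.4 20.3 21.3]
-291 513 [19.7 20.7 21.5]
-285 527 [19.9 20.8 21.7]
-279 1027 [ 8.6 17.8 21.7]
-273 411 [ 8.5 11.6 13. ]
-267 789 [ 4.1 11.7 13. ]
-261 1092 [  3.5 123.8 124.9]
```

Gauge is nearly flat in the nest (top 19.5–20.8 mm). I release, rise and go look at the mat.

```bash
python3 -m inch '{"travel":[[0,0,0],[0,0,0],[0,0,0],[0,0,-0.01],[0,0,-0.03],[0,0,-0.06],[0.02,0.01,-0.09],[0.045,0.025,-0.12],[0.07,0.04,-0.14],[0.1,0.055,-0.16]],"spin":[0,0,0,0,0,0,0,0,0,0]}' 0.3
python3 -m inch '{"travel":[[0.035,0.02,-0.01],[0.07,0.04,-0.02],[0.105,0.06,-0.03],[0.14,0.08,-0.04],[0.17,0.1,-0.05],[0.17,0.11,-0.05],[0.17,0.11,-0.05],[0.17,0.11,-0.05]],"spin":[0,0,0,0,0,0,0,0]}'
python3 - <<'E'
from h import *
i=optics.camera_info('wrist');p,d=optics.read_camera('wrist')
cv2.imwrite('pics/w6.png',p[:,:,::-1])
X=cloud('wrist',d,i)*1000;print('mat z',np.median(box(X,440,460,-30,60)[:,2]))
o=find('wrist',['column_l','spanner','cutter','gauge'],d,i)
for n,zl in(('column_l',7),('spanner',3.5),('cutter',20)):
    for p_,m,P in o.get(n,[]):
        Q=P*1000;print(n,fit(Q[Q[:,2]>zl],(-15,15)))
goal(.63,.072,.1,0)
E
```

```text
t: 15.83
tool_pos: [0.4608, -0.1831, 0.194]
orientation: [2.223, 2.215, 0.001]
force: [1.7, -1.3, -0.7]
opening: 0.0654
gripper_force: 0.0
t: 16.5
tool_pos: [0.5702, -0.0133, 0.2411]
orientation: [-2.223, -2.22, 0.001]
force: [-0.3, -0.1, 0.2]
opening: 0.065
gripper_force: 0.0
mat z 2.395194292898861
wrist column_l p0.86 px 143 159 n 1763 [421.    9.7] [157.3  22.8] -84.9 mean [423.7  14.5  14.9] z [10. 15. 19.]
wrist column_l p0.74 px 255 165 n 1343 [549.    4.7] [127.5  20.2] -82.0 mean [549.3   7.2  14.9] z [ 9. 15. 19.]
wrist spanner p0.81 px 197 157 n 991 [482.5  11.9] [140.1  20.8] 85.6 mean [482.3  15.    6.6] z [4. 7. 8.]
wrist spanner p0.46 px 143 159 n 1755 [421.1   9.7] [157.3  23. ] -85.1 mean [423.8  14.4  15. ] z [10. 15. 19.]
wrist cutter p0.94 px 331 104 n 1972 [633.7  73.1] [63.6 38.9] 88.9 mean [630.5  73.2  25.2] z [22. 26. 27.]
wrist gauge p0.57 px 172 395 n 41 [ 426.9 -313.5] [16.1  4.8] 84.6 mean [ 427.6 -314.7   17.6] z [12. 19. 20.]
column_l (1702, array([423.3,  10.3]), array([ 17.2, 154.2]), np.float64(5.0))
column_l (1285, array([549.5,   4.8]), array([ 17.8, 125.2]), np.float64(8.5))
spanner (959, array([482.,  12.]), array([ 20.1, 138.4]), np.float64(-4.0))
spanner (1715, array([423.2,  10.2]), array([ 17.7, 154.4]), np.float64(5.5))
cutter (1884, array([631.3,  73.2]), array([33.6, 58.7]), np.float64(-1.0))
t 16.75 at [ 0.5696 -0.0144  0.2407] yaw -0.21 -> travel [0.0867 0.0602 0.1407] spin -0.004
```

View pics/w6.png

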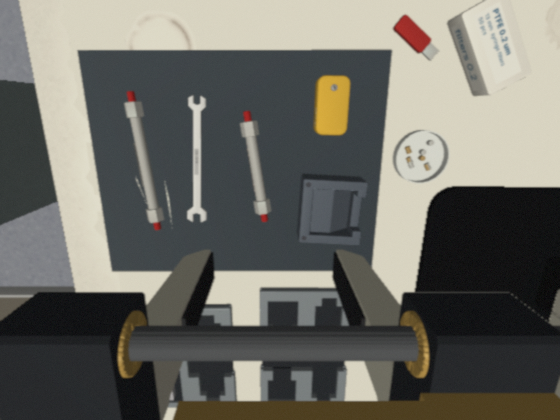

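Wrist view: holder empty. Cutter (332,105), long column (143,160), spanner (197,158), short column (256,165) all lie undisturbed. Now the cutter.

```bash
python3 -m inch '{"travel":[[0.02,0.015,0.02],[0.04,0.03,0.04],[0.06,0.045,0.065],[0.08,0.06,0.09],[0.088,0.0615,0.12],[0.088,0.0615,0.145],[0.088,0.0615,0.16],[0.088,0.0615,0.16],[0.088,0.0615,0.16]],"spin":[-0.004,-0.004,-0.004,-0.004,-0.004,-0.004,-0.004,-0.004,-0.004]}' 0.3
python3 -c "
from h import *
goal(.6313,.0732,.03,-0.5)"
```

```text
t: 17.5
tool_pos: [0.6309, 0.0737, 0.0799]
orientation: [-2.219, -2.222, 0.003]
force: [0.1, 0.5, 0.2]
opening: 0.065
gripper_force: 0.0
t 17.5 at [0.6309 0.0737 0.0799] yaw 0.07 -> travel [-0.0005  0.0006  0.0499] spin 0.01
```

```bash
python3 -m inch '{"travel":[[0,0,0.015],[0,0,0.03],[0,0,0.042],[0,0,0.049],[0,0,0.05],[0,0,0.05]],"spin":[0.01,0.01,0.01,0.01,0.01,0.01]}'
python3 -m inch '{"travel":[[0,0,0],[0,0,0],[0,0,0],[0,0,0],[0,0,0],[0,0,-0.006],[0,0,-0.02],[0,0,-0.045],[0,0,-0.07],[0,0,-0.09]],"spin":[0,0,0,0,0,0,0,0,0,0]}' 1 20
python3 -c "
from h import *
goal(.4052,-.2264,.08,0)"
```

```text
t: 18.0
tool_pos: [0.632, 0.0742, 0.0311]
orientation: [-2.231, -2.212, 0.0]
force: [0.4, -0.7, -1.1]
opening: 0.0654
gripper_force: 0.0
t: 18.83
tool_pos: [0.6327, 0.0745, 0.1242]
orientation: [2.229, 2.212, 0.003]
force: [-1.3, -0.4, -0.3]
opening: 0.0337
gripper_force: 20.0
t 18.83 at [0.6327 0.0745 0.1242] yaw -0.46 -> travel [-0.3027 -0.2252  0.0437] spin -0.008
```

```bash
python3 -m inch '{"travel":[[-0.025,-0.018,0],[-0.055,-0.041,0],[-0.085,-0.063,0],[-0.117,-0.087,0],[-0.15,-0.112,0],[-0.183,-0.136,0],[-0.215,-0.16,0],[-0.247,-0.184,0],[-0.277,-0.206,0],[-0.3027,-0.225,0.01]],"spin":[-0.008,-0.008,-0.008,-0.008,-0.008,-0.008,-0.008,-0.008,-0.008,-0.008]}' >/dev/null
python3 -m inch '{"travel":[[0,0,0],[0,0,0],[0,0,0.01],[0,0,0.02],[0,0,0.03],[0,0,0.03]],"spin":[0,0,0,0,0,0]}'
python3 -c "
from h import *
goal(.4052,-.2264,.0335,0)"
```

```text
t: 20.17
tool_pos: [0.4036, -0.2244, 0.0778]
orientation: [-2.216, -2.22, 0.001]
force: [-0.0, 0.6, -1.1]
opening: 0.0341
gripper_force: 20.0
t 20.17 at [ 0.4036 -0.2244  0.0778] yaw 0.11 -> travel [-0.0021  0.0018  0.0443] spin 0.002
```

```bash
python3 -m inch '{"travel":[[-0.001,0.001,0.012],[-0.002,0.0018,0.024],[-0.002,0.0018,0.034],[-0.002,0.0018,0.041],[-0.002,0.0018,0.0445],[-0.002,0.0018,0.0445],[-0.002,0.0018,0.0445]],"spin":[0.002,0.002,0.002,0.002,0.002,0.002,0.002]}'
python3 -m inch '{"travel":[[0,0,0],[0,0,0],[0,0,0],[0,0,-0.01],[0,0,-0.03],[0,0,-0.06],[0,0,-0.1],[0.03,0.01,-0.12],[0.06,0.01,-0.12],[0.09,0.01,-0.12]],"spin":[0,0,0,0,0,0,0,0,0,0]}' 0.46
python3 -c "
from h import *
goal(.4233,.0102,.08,5)"
```

```text
t: 20.75
tool_pos: [0.4064, -0.2284, 0.0364]
orientation: [-2.223, -2.219, 0.0]
force: [-0.8, 0.4, -1.0]
opening: 0.0337
gripper_force: 20.0
t: 21.58
tool_pos: [0.4182, -0.1386, 0.1599]
orientation: [2.222, 2.214, 0.003]
force: [-0.5, 0.2, 0.2]
opening: 0.0504
gripper_force: 0.0
t 21.58 at [ 0.4182 -0.1386  0.1599] yaw -0.2 -> travel [0.149  0.0042 0.0796] spin -0.091
```

```bash
python3 -m inch '{"travel":[[0.03,0.001,0.01],[0.065,0.002,0.02],[0.1,0.003,0.04],[0.13,0.004,0.06],[0.149,0.004,0.075],[0.149,0.004,0.08],[0.149,0.004,0.08],[0.149,0.004,0.08],[0.149,0.004,0.08]],"spin":[-0.03,-0.06,-0.091,-0.091,-0.091,-0.091,-0.091,-0.091,-0.091]}' 0.57
python3 -c "
from h import *
goal(.4233,.0102,.021,5)"
```

```text
t: 22.33
tool_pos: [0.4219, 0.0094, 0.0778]
orientation: [2.12, 2.316, 0.002]
force: [0.3, -0.1, 0.2]
opening: 0.0398
gripper_force: 0.0
t 22.33 at [0.4219 0.0094 0.0778] yaw 5.04 -> travel [0.0007 0.0014 0.0568] spin 0.001
```

```bash
python3 -m inch '{"travel":[[0,0.001,0.015],[0,0.001,0.03],[0,0.001,0.043],[0,0.001,0.052],[0,0.001,0.056],[0,0.001,0.056]],"spin":[0,0,0,0,0,0]}'
python3 -m inch '{"travel":[[0,0,0],[0,0,0],[0,0,0],[0,0,0],[0,0,0],[0,0,-0.006],[0,0,-0.02],[0,0,-0.045],[0,0,-0.07],[0,0,-0.07]],"spin":[0,0,0,0,0,0,0,0,0,0]}' 1 30
python3 -c "
from h import *
goal(.6402,-.2495,.08,0)"
```

```text
t: 22.83
tool_pos: [0.4216, 0.01, 0.0201]
orientation: [-2.121, -2.316, 0.001]
force: [0.6, 0.2, 0.6]
opening: 0.0399
gripper_force: 0.0
t: 23.67
tool_pos: [0.425, 0.0103, 0.0956]
orientation: [2.116, 2.314, 0.007]
force: [0.5, -1.3, -1.0]
opening: 0.0108
gripper_force: 30.0
t 23.67 at [0.425  0.0103 0.0956] yaw 5.11 -> travel [-0.278   0.1911  0.0174] spin 0.089
```

```bash
python3 -m inch '{"travel":[[-0.02,0.014,0],[-0.05,0.034,0],[-0.08,0.055,0],[-0.11,0.076,0],[-0.14,0.096,0],[-0.17,0.117,0],[-0.2,0.137,0],[-0.23,0.158,0],[-0.26,0.179,0],[-0.278,0.191,0]],"spin":[0,0.01,0.02,0.03,0.04,0.05,0.06,0.07,0.08,0.089]}' >/dev/null
python3 -m inch '{"travel":[[0,0,0],[0,0,0],[0,0,0.01],[0,0,0.02],[0,0,0.03],[0,0,0.03]],"spin":[0,0,0,0,0,0]}'
python3 -c "
from h import *
goal(.6402,-.2495,.024,0)"
```

```text
t: 25.0
tool_pos: [0.6343, -0.2474, 0.0564]
orientation: [-2.217, -2.219, 0.003]
force: [0.0, 0.6, -2.3]
opening: 0.0112
gripper_force: 30.0
t 25.0 at [ 0.6343 -0.2474  0.0564] yaw 0.05 -> travel [-0.0022  0.006   0.0323] spin 0.001
```

```bash
python3 -m inch '{"travel":[[-0.001,0.003,0],[-0.002,0.006,0.003],[-0.002,0.006,0.013],[-0.002,0.006,0.022],[-0.002,0.006,0.029],[-0.002,0.006,0.0335],[-0.002,0.006,0.0335],[-0.002,0.006,0.0335]],"spin":[0,0,0,0,0,0,0,0]}'
python3 -m inch '{"travel":[[0,0,0],[0,0,0],[0,0,0],[0,0,-0.01],[0,0,-0.03],[0,0,-0.06],[0,0,-0.1],[0.03,-0.01,-0.12],[0.06,-0.02,-0.12],[0.09,-0.04,-0.12]],"spin":[0,0,0,0,0,0,0,0,0,0]}' 0.57
python3 -c "
from h import *
goal(.549,.0048,.08,8)"
```

```text
t: 25.67
tool_pos: [0.6423, -0.2512, 0.0261]
orientation: [-2.221, -2.221, 0.001]
force: [0.4, -0.4, -1.2]
opening: 0.0111
gripper_force: 30.0
t: 26.5
tool_pos: [0.6052, -0.1614, 0.1513]
orientation: [2.218, 2.216, 0.006]
force: [1.6, 0.1, 0.8]
opening: 0.0405
gripper_force: 0.0
t 26.5 at [ 0.6052 -0.1614  0.1513] yaw -0.05 -> travel [ 0.1663 -0.0569  0.0706] spin -0.141
```

Now the short column.

```bash
python3 -m inch '{"travel":[[0.035,-0.012,0.01],[0.07,-0.024,0.02],[0.105,-0.036,0.04],[0.14,-0.048,0.055],[0.166,-0.057,0.07],[0.166,-0.057,0.07],[0.166,-0.057,0.07],[0.166,-0.057,0.07],[0.166,-0.057,0.07]],"spin":[-0.03,-0.06,-0.091,-0.12,-0.141,-0.141,-0.141,-0.141,-0.141]}' 0.57
python3 -c "
from h import *
goal(.549,.0048,.021,8)"
```

```text
t: 27.25
tool_pos: [0.5473, 0.0036, 0.0785]
orientation: [2.059, 2.369, 0.002]
force: [0.5, 0.1, -0.2]
opening: 0.0401
gripper_force: 0.0
t 27.25 at [0.5473 0.0036 0.0785] yaw 8.01 -> travel [0.001  0.0017 0.0575] spin 0.0
```

```bash
python3 -m inch '{"travel":[[0.001,0.001,0.015],[0.001,0.001,0.03],[0.001,0.001,0.043],[0.001,0.001,0.052],[0.001,0.001,0.0565],[0.001,0.001,0.0565]],"spin":[0,0,0,0,0,0]}'
python3 -m inch '{"travel":[[0,0,0],[0,0,0],[0,0,0],[0,0,0],[0,0,0],[0,0,-0.006],[0,0,-0.02],[0,0,-0.045],[0,0,-0.07],[0,0,-0.07]],"spin":[0,0,0,0,0,0,0,0,0,0]}' 1 30
python3 -c "
from h import *
goal(.4812,-.2604,.08,0)"
```

```text
t: 27.75
tool_pos: [0.5465, 0.0052, 0.02]
orientation: [-2.06, -2.371, 0.001]
force: [0.2, 0.0, -0.5]
opening: 0.0401
gripper_force: 0.0
t: 28.58
tool_pos: [0.5501, 0.0056, 0.0963]
orientation: [2.055, 2.368, 0.008]
force: [1.5, 0.1, 0.0]
opening: 0.0111
gripper_force: 30.0
t 28.58 at [0.5501 0.0056 0.0963] yaw 8.08 -> travel [-0.2536 -0.1057  0.0159] spin 0.141
```

```bash
python3 -m inch '{"travel":[[-0.02,-0.008,0],[-0.05,-0.021,0],[-0.08,-0.033,0],[-0.11,-0.046,0],[-0.14,-0.058,0],[-0.17,-0.071,0],[-0.2,-0.083,0],[-0.225,-0.094,0],[-0.245,-0.102,0],[-0.2536,-0.1057,0]],"spin":[0,0.02,0.04,0.06,0.08,0.1,0.12,0.13,0.141,0.141]}' >/dev/null
python3 -m inch '{"travel":[[0,0,0],[0,0,0],[0,0,0.01],[0,0,0.02],[0,0,0.03],[0,0,0.03]],"spin":[0,0,0,0,0,0]}'
python3 -c "
from h import *
goal(.4812,-.2604,.0225,0)"
```

```text
t: 29.92
tool_pos: [0.476, -0.2579, 0.0568]
orientation: [-2.216, -2.219, 0.001]
force: [-0.7, 0.1, -0.6]
opening: 0.0108
gripper_force: 30.0
t 29.92 at [ 0.476  -0.2579  0.0568] yaw 0.08 -> travel [-0.0026  0.0053  0.0343] spin 0.001
```

```bash
python3 -m inch '{"travel":[[-0.001,0.002,0],[-0.002,0.004,0.003],[-0.002,0.004,0.013],[-0.002,0.004,0.022],[-0.002,0.004,0.03],[-0.002,0.004,0.0355],[-0.002,0.004,0.0355],[-0.002,0.004,0.0355]],"spin":[0,0,0,0,0,0,0,0]}'
python3 -m inch '{"travel":[[0,0,0],[0,0,0],[0,0,0],[0,0,-0.01],[0,0,-0.03],[0,0,-0.06],[0,0,-0.1],[0.03,0,-0.12],[0.06,0,-0.12],[0.09,0,-0.12]],"spin":[0,0,0,0,0,0,0,0,0,0]}' 0.57
python3 -c "
from h import *
goal(.481,.0117,.08,-3)"
```

```text
t: 30.58
tool_pos: [0.4812, -0.2619, 0.0242]
orientation: [-2.221, -2.22, 0.0]
force: [0.4, 0.3, -0.8]
opening: 0.0109
gripper_force: 30.0
t: 31.42
tool_pos: [0.4832, -0.1723, 0.1486]
orientation: [2.219, 2.216, 0.003]
force: [0.5, 0.3, -1.1]
opening: 0.04
gripper_force: 0.0
t 31.42 at [ 0.4832 -0.1723  0.1486] yaw -0.08 -> travel [ 0.1842 -0.0028  0.0681] spin 0.051
```

```bash
python3 -m inch '{"travel":[[0.035,0,0.01],[0.07,0,0.02],[0.105,0,0.04],[0.14,0,0.055],[0.17,-0.002,0.068],[0.184,-0.0028,0.08],[0.184,-0.0028,0.09],[0.184,-0.0028,0.09],[0.184,-0.0028,0.09],[0.184,-0.0028,0.09]],"spin":[0.02,0.03,0.051,0.051,0.051,0.051,0.051,0.051,0.051,0.051]}' 0.62 >/dev/null
python3 - <<'E'
from h import *
i=optics.camera_info('wrist');p,d=optics.read_camera('wrist')
goal(.4815,.0117,.022,-3)
X=cloud('wrist',d,i)*1000;Q=box(X,455,510,15,60,4.5,9);print(len(Q),[ (y,np.median(Q[abs(Q[:,1]-y)<4,0]).round(1)) for y in (20,30,40,50)])
E
```

```text
t 32.3 at [0.4798 0.0107 0.056 ] yaw -3.0 -> travel [0.0011 0.0016 0.034 ] spin -0.0
953 [(20, np.float64(481.7)), (30, np.float64(482.3)), (40, np.float64(483.2)), (50, np.float64(483.3))]
```

Shank line is at x ≈ 481.5 with about -2.5° slope, which agrees. Descend.

```bash
python3 -m inch '{"travel":[[0.001,0.0015,0.01],[0.001,0.0015,0.02],[0.001,0.0015,0.029],[0.001,0.0015,0.034],[0.001,0.0015,0.034],[0.001,0.0015,0.034],[0.001,0.0015,0.034]],"spin":[0,0,0,0,0,0,0]}'
```

```text
t: 32.88
tool_pos: [0.48, 0.0128, 0.0202]
orientation: [-2.277, -2.164, 0.001]
force: [-1.2, -0.1, -0.3]
opening: 0.0354
gripper_force: 0.0
```

```bash
python3 -m inch '{"travel":[[0,0,0.0005],[0,0,0.0005],[0,0,0.0005]],"spin":[0,0,0]}' 0.62
python3 -m inch '{"travel":[[0,0,0],[0,0,0],[0,0,0],[0,0,0],[0,0,0],[0,0,-0.006],[0,0,-0.02],[0,0,-0.045],[0,0,-0.07],[0,0,-0.07]],"spin":[0,0,0,0,0,0,0,0,0,0]}' 1 30
python3 -c "
from h import *
goal(.5802,-.2495,.08,0)"
```

```text
t: 33.13
tool_pos: [0.4803, 0.0128, 0.0202]
orientation: [-2.277, -2.164, 0.0]
force: [0.5, 0.1, 0.5]
opening: 0.0354
gripper_force: 0.0
t: 33.97
tool_pos: [0.4838, 0.0125, 0.096]
orientation: [2.273, 2.16, 0.008]
force: [0.7, 0.2, 0.2]
opening: 0.0077
gripper_force: 30.0
t 33.97 at [0.4838 0.0125 0.096 ] yaw -2.92 -> travel [-0.2568  0.1095  0.0169] spin -0.051
```

Spanner held (7.7 mm). On to the dog-bone nest.

```bash
python3 -m inch '{"travel":[[-0.02,0.008,0],[-0.05,0.021,0],[-0.08,0.034,0],[-0.11,0.047,0],[-0.14,0.06,0],[-0.17,0.072,0],[-0.2,0.085,0],[-0.225,0.096,0],[-0.245,0.105,0],[-0.2568,0.1095,0]],"spin":[0,-0.01,-0.02,-0.03,-0.04,-0.051,-0.051,-0.051,-0.051,-0.051]}' >/dev/null
python3 -m inch '{"travel":[[0,0,0],[0,0,0],[0,0,0.01],[0,0,0.02],[0,0,0.03],[0,0,0.03]],"spin":[0,0,0,0,0,0]}'
python3 -c "
from h import *
goal(.5802,-.2495,.0255,0)"
```

```text
t: 35.3
tool_pos: [0.5745, -0.2473, 0.0565]
orientation: [-2.217, -2.219, 0.002]
force: [-0.5, -0.2, -0.3]
opening: 0.0076
gripper_force: 30.0
t 35.3 at [ 0.5745 -0.2473  0.0565] yaw 0.05 -> travel [-0.0023  0.0059  0.031 ] spin 0.001
```

```bash
python3 -m inch '{"travel":[[-0.001,0.002,0],[-0.001,0.005,0.003],[-0.001,0.005,0.012],[-0.001,0.005,0.02],[-0.001,0.005,0.027],[-0.001,0.005,0.031],[-0.001,0.005,0.031],[-0.001,0.005,0.031]],"spin":[0,0,0,0,0,0,0,0]}'
python3 -m inch '{"travel":[[0,0,0],[0,0,0],[0,0,0],[0,0,-0.01],[0,0,-0.03],[0,0,-0.06],[0,0,-0.1],[0.02,0,-0.14],[0.05,-0.03,-0.18],[0.08,-0.06,-0.22]],"spin":[0,0,0,0,0,0,0,0,0,0]}' 0.7
python3 - <<'E'
from h import *
import time
i=optics.camera_info('wrist');p,d=optics.read_camera('wrist')
cv2.imwrite('pics/w7.png',p[:,:,::-1])
print(robot.read_state()['tool_pos'])
o=find('wrist','column_l spanner cutter gauge'.split(),d,i)
E
```

```text
t: 35.97
tool_pos: [0.5813, -0.2501, 0.0287]
orientation: [-2.221, -2.221, 0.001]
force: [-0.2, -0.3, -0.2]
opening: 0.0072
gripper_force: 30.0
t: 36.8
tool_pos: [0.5402, -0.1885, 0.228]
orientation: [2.22, 2.219, 0.002]
force: [0.5, 0.1, 0.5]
opening: 0.0279
gripper_force: 0.0
[ 0.53974744 -0.1858819   0.23512339]
wrist column_l p0.79 px 360 230 n 1357 [ 641.9 -245.4] [144.1  18.6] 89.8 mean [ 640.4 -241.3   17.1] z [12. 17. 21.]
wrist column_l p0.59 px 222 225 n 639 [ 479.9 -234.9] [70.4 18.2] 85.3 mean [ 481.2 -233.1   17.4] z [13. 18. 21.]
wrist spanner p0.67 px 308 215 n 625 [ 569.2 -250. ] [143.   36.3] 87.5 mean [ 580.4 -223.7   12.5] z [10. 12. 13.]
wrist cutter p0.80 px 155 222 n 1818 [ 405.1 -229.4] [60.9 41.3] 82.3 mean [ 409.1 -226.8   26.1] z [12. 28. 30.]
wrist gauge p0.80 px 160 274 n 1438 [ 402.9 -297.4] [53.3 41.8] -1.2 mean [ 405.2 -295.    18.7] z [13. 19. 21.]
```

View pics/w7.png

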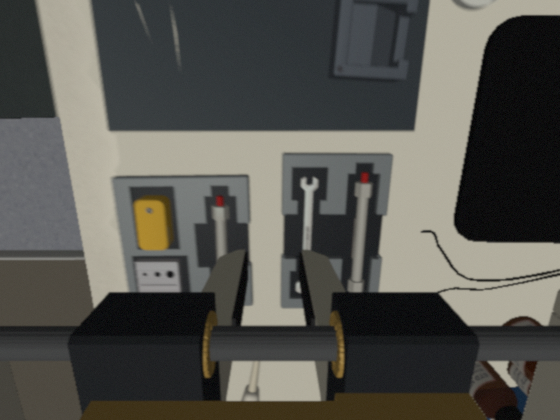

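All five sit in their nests: gauge (160,272), cutter (152,224), short column (221,230), spanner (308,235), long column (362,235). I make one clear numeric check from higher up.

```bash
python3 -m inch '{"travel":[[0.03,0,-0.03],[0.06,0,-0.05],[0.09,-0.005,-0.06],[0.12,-0.01,-0.07],[0.14,-0.01,-0.08],[0.14,-0.01,-0.08],[0.14,-0.01,-0.08],[0.14,-0.01,-0.08],[0.14,-0.01,-0.08]],"spin":[0,0,0,0,0,0,0,0,0]}' 0.9
python3 - <<'E'
from h import *
i=optics.camera_info('wrist');p,d=optics.read_camera('wrist')
o=find('wrist','column_l spanner cutter gauge ferrule_dish'.split(),d,i)
X=cloud('wrist',d,i)*1000
print('long',fit(box(X,535,690,-370,-140,9,13)),'short',fit(box(X,345,525,-360,-160,9,13)))
print('gauge',fit(box(X,370,440,-340,-265,16,24)),'cutter',fit(box(X,370,440,-265,-185,22,33)))
for n,cx in(('colL',640),('colS',481)):
    print(n,fit(box(X,cx-20,cx+20,-345,-155,14.5,24)))
Q=box(X,558,602,-335,-165,9,16);Q=Q[(abs(Q[:,1]+250)<28)];print('shank x',np.median(Q[:,0]),np.median(Q[:,2]))
E
```

```text
t: 37.8
tool_pos: [0.5296, -0.0499, 0.3028]
orientation: [-2.221, -2.218, 0.003]
force: [-0.1, 0.6, -0.2]
opening: 0.0094
gripper_force: 0.0
wrist column_l p0.67 px 351 274 n 343 [ 644.2 -198. ] [50.2 21.6] -86.5 mean [ 641.3 -195.7   15.8] z [ 4. 17. 21.]
wrist cutter p0.70 px 190 283 n 418 [ 404.8 -208.9] [40.9 21.9] -10.1 mean [ 408.7 -206.3   23.6] z [10. 27. 30.]
wrist gauge p0.66 px 191 283 n 439 [ 403.2 -211.6] [41.  25.3] -3.1 mean [ 409.  -206.6   22.7] z [ 6. 27. 30.]
wrist ferrule_dish p0.55 px 437 121 n 1948 [738.6  16.3] [63.3 60.2] -46.9 mean [739.8  17.7   4.6] z [ 1.  3. 13.]
long (1482, array([ 612.7, -186.6]), array([117.4,  67.6]), np.float64(-0.5)) short (1117, array([ 415.8, -201.7]), array([108.2,  48. ]), np.float64(0.5))Traceback (most recent call last):
  File "<stdin>", line 6, in <module>
  File "h.py", line 34, in fit
    a=min(np.radians(np.arange(*r,.5)),key=lambda a:np.prod(np.ptp(ext(a)[1],axis=0)));U,e=ext(a)
  File "h.py", line 34, in <lambda>
    a=min(np.radians(np.arange(*r,.5)),key=lambda a:np.prod(np.ptp(ext(a)[1],axis=0)));U,e=ext(a)
          
[... 241 characters left out ...]
                                          ~~~~~~~~~~~~~^^^^^^^^^^^^^^^^^^^^^^^^^^^^^^
    return _quantile_unchecked(
        a, q, axis, out, overwrite_input, method, keepdims, weights)
    return _ureduce(a,
                    func=_quantile_ureduce_func,
    ...<5 lines>...
                    overwrite_input=overwrite_input,
                    method=method)
    r = func(a, **kwargs)
    result = _quantile(arr,
                       quantiles=q,
    ...<2 lines>...
                       out=out,
                       weights=wgt)
    slices_having_nans = np.isnan(arr[-1, ...])
                                  ~~~^^^^^^^^^
IndexError: index -1 is out of bounds for axis 0 with size 0
```

```bash
python3 -m inch '{"travel":[[-0.03,0,-0.01],[-0.06,0,-0.02],[-0.09,0,-0.03],[-0.12,0,-0.04],[-0.15,0,-0.05],[-0.16,0,-0.06],[-0.16,0,-0.06],[-0.16,0,-0.06],[-0.16,0,-0.06]],"spin":[0,0,0,0,0,0,0,0,0]}' 1
cat > chk.py <<'E'
from h import *
i=optics.camera_info('wrist');p,d=optics.read_camera('wrist')
cv2.imwrite('pics/w8.png',p[:,:,::-1])
X=cloud('wrist',d,i)*1000
print('long',fit(box(X,540,690,-370,-140,9,13.5)),'short',fit(box(X,345,525,-360,-160,9,13.5)))
print('gauge',fit(box(X,370,440,-340,-265,16,24)),'cutter',fit(box(X,370,440,-265,-185,22,33)))
for n,cx in(('colL',640),('colS',481)):
    Q=box(X,cx-20,cx+20,-345,-155,13.5,24);print(n,fit(Q),np.percentile(Q[:,2],[50,97]))
Q=box(X,564,596,-275,-225,8,16);print('shank',np.median(Q[:,0]),np.median(Q[:,2]))
for n in('spanner','gauge'): find('wrist',[n],d,i)
g=box(X,385,425,-340,-265,16,24);print('gauge z by y',[(y,np.median(g[abs(g[:,1]-y)<4,2]).round(1)) for y in(-314,-299,-284)])
E
python3 chk.py
```

```text
t: 38.85
tool_pos: [0.5299, -0.2079, 0.3639]
orientation: [-2.22, -2.221, -0.0]
force: [0.3, 0.2, -1.0]
opening: 0.0002
gripper_force: 0.0
long (4130, array([ 610.9, -249.4]), array([119.9, 191.9]), np.float64(-0.5)) short (4585, array([ 438. , -260.2]), array([151.5, 163.8]), np.float64(0.5))
gauge (851, array([ 404. , -298.8]), array([49.5, 42.9]), np.float64(-0.5)) cutter (900, array([ 406.5, -229.3]), array([33.4, 58.4]), np.float64(-0.5))
colL (845, array([ 640.1, -249.6]), array([ 34.1, 178.5]), np.float64(2.5)) [17.43322165 21.03442897]
colS (695, array([ 480.2, -259.4]), array([ 35.4, 156.8]), np.float64(-0.5)) [17.55735117 21.45482477]
shank 580.7376024994367 11.666363710471028
wrist spanner p0.68 px 306 196 n 683 [ 580.  -253.1] [144.1  22.6] 89.8 mean [ 580.7 -255.1   10.7] z [ 6. 11. 13.]
wrist gauge p0.79 px 194 224 n 931 [ 401.8 -298.9] [54.7 43.4] -0.4 mean [ 404.3 -297.6   18.7] z [12. 19. 21.]
wrist gauge p0.58 px 306 193 n 622 [ 580.2 -252.4] [145.5  22.5] 89.7 mean [ 580.7 -251.2   11.2] z [ 7. 12. 13.]
gauge z by y [(-314, np.float64(19.3)), (-299, np.float64(19.5)), (-284, np.float64(19.4))]
```

View pics/w8.png

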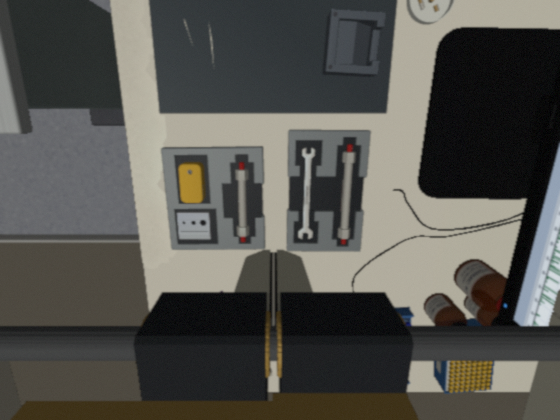

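The picture shows all five lying in their nests (cutter 190,183; gauge 194,225; short column 242,203; spanner 306,193; long column 347,195). Offsets from the nest middles are 4 mm or less, and the gauge is flat at 19.4 mm.

```bash
python3 -c "
from plant import close_job
print(close_job())"
```

```text
the job is handed in; nothing more can be done
None
```

Both kits are made up and the job is handed in at about 39 of the 112 s: all five pieces lie flat within about 4 mm of their nest middles, the dish was still in place when last seen (about 3 mm, near measurement error), and the timer was never approached but not re-checked at the end; the verdict was not shown.

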